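Load the soaking tray and uncap the descaler

TASK

One soak takes exactly three egg cups: one already stands in the steel tray, so stand two more in it from the bench, upright, and leave the fourth standing outside. Then open the descaler bottle where it stands: press its safety cap straight down, twist it anticlockwise about a sixth of a turn while it is pressed, and lift it off. Finish still holding the cap level, a few centimetres straight above the bottle's mouth so that drips fall back in, with the bottle left standing and the other things on the bench not knocked about.

Things in the scene. Friction and masses are not known exactly. Their poses are not given: they have to be found in the camera images.
- soak_tray: open steel tray fixed to the bench, 190 (its x) x 300 (its y) x 35 mm high, 3 mm walls and floor, a small loop handle 20 mm out at each y end; origin at the centre of its underside, inner floor at z = 3 mm
- cup_a: egg cup that already stands in the tray; all four are alike: glazed cream china with a foot and a bowl, 49 mm wide at the rim, 62 mm high, 60 g; round, origin at the centre of its foot, z up; grasp it across the bowl, which is 44 to 49 mm wide from 36 to 62 mm above its foot
- cup_b: egg cup that stands on the bench; all four are alike: glazed cream china with a foot and a bowl, 49 mm wide at the rim, 62 mm high, 60 g; round, origin at the centre of its foot, z up; grasp it across the bowl, which is 44 to 49 mm wide from 36 to 62 mm above its foot
- cup_c: egg cup that stands on the bench; all four are alike: glazed cream china with a foot and a bowl, 49 mm wide at the rim, 62 mm high, 60 g; round, origin at the centre of its foot, z up; grasp it across the bowl, which is 44 to 49 mm wide from 36 to 62 mm above its foot
- cup_d: egg cup that stands on the bench; all four are alike: glazed cream china with a foot and a bowl, 49 mm wide at the rim, 62 mm high, 60 g; round, origin at the centre of its foot, z up; grasp it across the bowl, which is 44 to 49 mm wide from 36 to 62 mm above its foot
- bottle: loose round white plastic descaler bottle with a blank paper label, about 0.6 kg; body 76 mm in diameter up to 74 mm, then a shoulder to a neck 32 mm in diameter; origin at the centre of its underside, z up. It may slide a little on the bench; lifting the cap before it is turned free lifts the bottle too
- bottle_mouth (a point): centre of the bottle's mouth (rim of the neck), 128 mm above its underside. Three lugs on the neck hold the cap: kept down, it turns anticlockwise seen from above (positive about z), is free to lift from 0.85 to 1.2 rad (1.05 is best) and meets an end stop at about 1.25 rad
- cap: round white ribbed safety cap on the bottle, 54 mm in diameter, 30 mm high, arrows moulded on its top; origin at the centre of its underside, which sits 110 mm above the bottle's underside (top at 140 mm), with open room beside it down to the shoulder; locked, its yaw equals the bottle's; grasp it across the diameter
- cap_liner (a joint): spring liner inside the cap, m: 0 locked on the bottle, about 0.005 pressed to its stop, -0.004 with the cap off. The cap starts to go down at about 6 N and reaches the stop at about 13.5 N; it cannot turn or lift until it is pressed about 0.004
- mill: bystander: small glass and metal table mill, 44 mm in diameter, 90 mm high, standing among the egg cups; origin at the centre of its underside
- brush: bystander: grey scrubbing brush with a bow handle, 61 x 155 x 91 mm; origin at the centre of its underside
Mind the look-alikes: they are no part of the job. What is shaped like the cup_a but blue is not meant. What is shaped like the bottle but orange is not meant.

How it is judged:
By the outcome, as a careful person would: the job done as asked, in the order asked, and still so for the second after the job is handed in, while the arm keeps its last pose, push and grip.
It also fails if it takes over 72 s, if anything falls off the work surface, if the arm or the gripper's body presses on something with over 40 N, if the wrist force passes 120 N, or if a joint passes its speed limit or range.

ROBOT

A 7-joint arm with a two-finger parallel gripper is mounted at the origin on a cart in front of the work surface, level with it; the furniture and walls round the work are solid. World frame = base frame: x ahead of the robot, y to its left, z up, the work surface at z = 0. Lengths are in m, angles in rad, forces in N, time in s.
With the tool pointing down it reaches from about 0.425 to 0.8 m from the base axis. Payload 8.3 kg.
Tool frame: the origin (TCP) lies on the centre line of the jaws, within the pads' length; the fingertips stand 25 mm ahead of it and the grasp point (between the pads) lies 6 mm ahead of it; x points along the fingers, y is the direction in which the jaws open and shut, and the axes are right-handed (so a half turn about x gives the same grasp; the last joint's range is limited). The gripper opens to 85 mm and grips with 20 to 120 N. Pads are 22 mm wide; open, the fingers measure 114 mm over their backs; the gripper's body (76 mm by 85 mm) begins 54 mm behind the grasp point. The pads swing forward as they close: fully open they stand 13 mm farther back than shut.
Start: joints at [-1.237, 0.383, 0.016, 1.37, -0.006, 1.388, -0.046], TCP at [0.241, 0.576, 0.256] pointing down, gripper open.
Joint ranges: [-2.95, 2.95], [-0.25, 2.06], [-1.52, 1.56], [0.18, 2.33], [-1.44, 4.58], [0.02, 2.06], [-3.01, 3.01]. Speed limits (rad/s): [2.39, 2.39, 3.01, 3.01, 3.14, 3.14, 3.14].

INTERFACE

Orientations are given as a rotation vector (axis times angle).
In Python, from plant import env gives the robot as it stands.
- The arm moves only by the tool send_rows, never from a script. Its argument "moves" is a list of rows, each a list of 7 numbers: the turn, a rotation vector about the tool's x, y, z in rad, then the shift along the tool's x, y, z in m, then the opening in per cent of the stroke, from 0 (shut) to 100 (fully open). In form: [[ax, ay, az, dx, dy, dz, gripper], ...]. A call has 1 to 20 rows; each row shifts and turns the commanded pose from where the row before left it, along the tool's axes as they then stand; what a row does not reach is not made up. A row lasts 1/12 s, in which the tool goes at most 41.7 mm and 7.16 degrees, less where a joint would pass 70% of its speed; a pose out of reach is approached as far as the arm can. A call is refused whole if a number of a shift passes 0.0417 or a number of a turn 0.125, either way. A call with a gripper value outside its range is refused whole. The fingers move at their own pace and stop on an object; "grip_force" is the grip in N (left out, the last holds). Time passes only in rows, so rows that do not move let the fingers close. It gives the time, the measured TCP pose, the force and the opening at its end, in the units of the state.
- env.state(): the state, without advancing time (a new reading comes with each control period).
- env.snapshot(name): name is "scene" or "top" or "wrist"; returns a dict with "frame" (400x640x3 uint8, red, green, blue), "z_map" (400x640 float32, m along the optical axis (not along the pixel's ray), 0 where there is no reading), "intrinsics" (3x3 intrinsics, pixels), "extrinsics" (4x4, takes a point from camera to world coordinates); the wrist camera has in their place "T_tool_cam" (4x4, takes a point from camera to tool coordinates, whose origin is the TCP and whose axes are the tool frame's). Camera axes: x right, y up, looking along -z (the intrinsics and any distortion apply to the point x, -y, -z); pixel columns grow to the right and rows downward; lengths in m; the calibration is good to about 2 mm. The wrist camera is an equidistant fisheye: a pixel r from the principal point sees the ray r / f radians off the axis. A picture is of the moment at which its call begins: read the wrist's pose just before it.
- env.finish_job(): hands the job in, once; it reports no verdict.
The state is a dict: "time_s": time; "joint_positions": joint angles; "qvel": joint speeds; "effort": joint torques, N m; "position": TCP position; "ee_rot": TCP orientation; "wrist_force": force on the tool from outside, world axes, zero at the start; "wrist_torque": the same for the moment, N m; "grip_width": finger opening in m.
Only numpy, scipy, OpenCV 4.12 (cv2) and the standard library are available. Lean on these libraries where they do the work, as an engineer would, in place of code of your own. Each camera call takes 0.05 s, during which the arm holds its last target. There are 200 camera calls.

## Working session

There is one attempt and no reset: what is moved stays moved. The work goes in short steps, Python scripts to look and compute and a tool call to move; the robot and the scene stay as the last step left them, time stands still between calls to the robot, and variables do not carry over. Pictures are saved under pics/ and viewed, about 8 in all and at most 12, crops included, and the job is handed in when it is done.

Besides the shell and the picture viewer there is one more tool, called after "Request:" in YAML: its name, and indented under it one key for each argument. send_rows: Moves the arm, as the interface text tells. Its arguments: {"type":"object","properties":{"moves":{"type":"array","items":{"type":"array","items":{"type":"number"}}},"grip_force":{"type":"number"}},"required":["moves"]}

```bash
mkdir -p pics; ls
cat > h.py <<'E'
import numpy as np, cv2
from plant import env
from scipy.spatial.transform import Rotation as R
def snap(n):
    s=env.snapshot(n); K=np.array(s['intrinsics']); z=s['z_map']
    if 'extrinsics' in s:
        v,u=np.mgrid[:z.shape[0],:z.shape[1]]
        x=(u-K[0,2])/K[0,0]*z; y=(v-K[1,2])/K[1,1]*z
        P=np.stack([x,-y,-z,np.ones_like(z)],-1)@np.array(s['extrinsics']).T
        P=P[...,:3]; P[z==0]=np.nan
    else: P=None
    return s,P
E
python3 - <<'E'
from h import *
st=env.state(); print({k:np.round(v,3) for k,v in st.items()})
for n in ('top','scene'):
    s,P=snap(n); np.savez(n+'.npz',P=P,f=s['frame'])
    cv2.imwrite(f'pics/{n}1.png',s['frame'][...,::-1]); print(n,np.round(s['extrinsics'],3).tolist(),np.round(s['intrinsics'],1).tolist())
E
```

```text
pics
{'time_s': np.float64(0.0), 'joint_positions': array([-1.237,  0.384,  0.016,  1.371, -0.006,  1.388, -0.047]), 'qvel': array([-0.   ,  0.001,  0.001, -0.001, -0.001,  0.001,  0.   ]), 'effort': array([ 0.0000e+00, -6.2761e+01,  8.4500e-01, -3.7181e+01,  1.7000e-02,
        1.5000e-02,  0.0000e+00]), 'position': array([0.241, 0.576, 0.255]), 'ee_rot': array([ 0.31 ,  1.549, -0.313]), 'wrist_force': array([-0.173,  0.073, -0.386]), 'wrist_torque': array([-0.023, -0.006,  0.073]), 'grip_width': np.float64(0.086)}
top [[0.404, 0.815, -0.414, -0.164], [-0.914, 0.355, -0.194, -0.319], [-0.011, 0.457, 0.889, 1.583], [0.0, 0.0, 0.0, 1.0]] [[510.7, 0.0, 313.9], [0.0, 510.7, 191.8], [0.0, 0.0, 1.0]]
scene [[0.497, 0.442, -0.747, -0.378], [-0.868, 0.254, -0.427, -0.527], [0.0, 0.86, 0.51, 0.742], [0.0, 0.0, 0.0, 1.0]] [[389.3, 0.0, 321.6], [0.0, 389.3, 201.3], [0.0, 0.0, 1.0]]
```

View pics/top1.png

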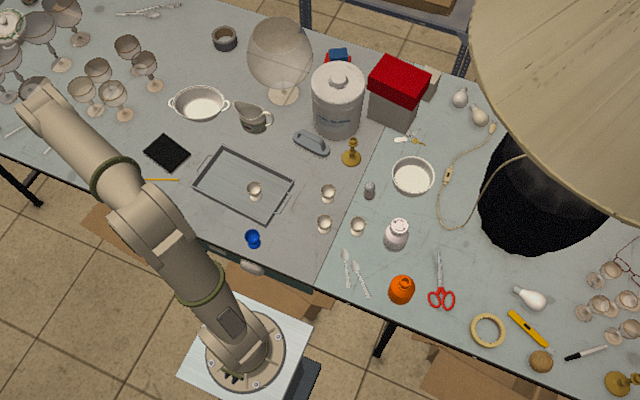

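View pics/scene1.png

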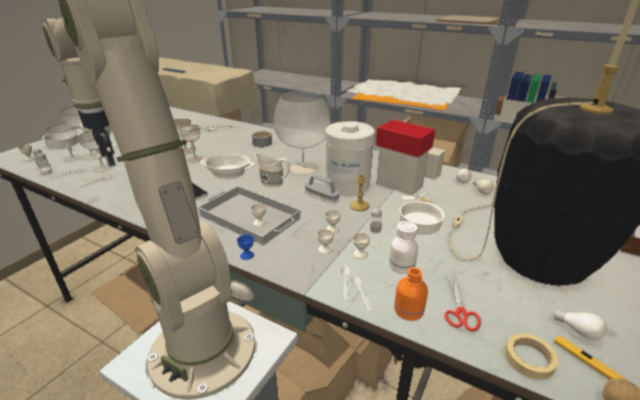

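Top view: the tray is at (243,185) with cup_a in it at (254,188). The other cream cups are at (328,193), (324,222) and (358,226), and the mill is at (369,190). The white bottle is at (397,233), the orange look-alike at (402,290), the blue one at (253,238) and the brush at (312,142).

Run:
```python
from h import *
from scipy.optimize import least_squares
def circ(p,r=None):
    f=lambda q:np.hypot(p[:,0]-q[0],p[:,1]-q[1])-(q[2] if r is None else r)
    q=least_squares(f,[*p.mean(0)[:2],.025],loss='soft_l1',f_scale=.002).x;return q
for n,pts in (('top',dict(a=(254,188),b=(328,193),c=(324,222),d=(358,226),mill=(369,190),bottle=(397,233),blue=(253,238))),('scene',dict(a=(259,214),b=(333,218),c=(325,238),d=(361,242),mill=(376,218),bottle=(404,245),blue=(246,246)))):
    D=np.load(n+'.npz');P=D['P']
    for k,(u,v) in pts.items():
        w=P[v-30:v+30,u-25:u+25].reshape(-1,3);c=P[v-4:v+5,u-4:u+5].reshape(-1,3);c=np.nanmedian(c,0)
        w=w[np.hypot(*(w-c)[:,:2].T)<.06]
        z0=.003 if k=='a' else 0
        if k=='bottle': lo=[(.02,.07),(.115,.137),(.137,.15)]
        elif k=='mill': lo=[(.02,.09)]
        else: lo=[(z0+.04,z0+.058),(z0+.055,z0+.07)]
        print(n,k,np.round(c,3),'zmax',np.round(np.nanpercentile(w[:,2],98),3))
        for a,b in lo:
            p=w[(w[:,2]>a)&(w[:,2]<b)]
            if len(p)>5: print('   ',(a,b),len(p),np.round(circ(p),4),'mm',np.round((p.min(0)+p.max(0))/2,4)[:2],np.round(np.ptp(p,0),3))
D=np.load('top.npz');P=D['P']
for uv in ((192,183),(225,147),(295,180),(262,223),(312,142),(312,120),(338,100),(350,150)):
    print(uv,np.round(P[uv[1],uv[0]],3))
def box(u0,u1,v0,v1,lo,hi):
    w=P[v0:v1,u0:u1].reshape(-1,3);w=w[(w[:,2]>lo)&(w[:,2]<hi)].astype(np.float32)
    return cv2.minAreaRect(w[:,:2])
print('tray rim',box(185,300,143,226,.028,.042))
```

```text
top a [0.486 0.21  0.042] zmax 0.064
    (0.043000000000000003, 0.061000000000000006) 87 [0.4758 0.2047 0.0211] mm [0.4776 0.2064] [0.049 0.049 0.018]
    (0.058, 0.07300000000000001) 48 [0.4761 0.205  0.0231] mm [0.4776 0.2061] [0.049 0.05  0.012]
top b [ 0.572 -0.029  0.038] zmax 0.062
    (0.04, 0.058) 80 [ 0.5679 -0.0269  0.021 ] mm [ 0.5698 -0.0259] [0.048 0.047 0.018]
    (0.055, 0.07) 48 [ 0.5673 -0.0271  0.0232] mm [ 0.5678 -0.0266] [0.051 0.048 0.014]
top c [ 0.467 -0.057  0.038] zmax 0.061
    (0.04, 0.058) 93 [ 0.4594 -0.0602  0.0208] mm [ 0.4607 -0.0594] [0.051 0.047 0.018]
    (0.055, 0.07) 57 [ 0.4601 -0.0597  0.0231] mm [ 0.4599 -0.0593] [0.049 0.047 0.012]
top d [ 0.498 -0.166  0.038] zmax 0.061
    (0.04, 0.058) 89 [ 0.4947 -0.1624  0.0208] mm [ 0.4964 -0.1613] [0.049 0.048 0.017]
    (0.055, 0.07) 50 [ 0.4951 -0.1626  0.0227] mm [ 0.4953 -0.163 ] [0.048 0.047 0.012]
top mill [ 0.618 -0.155  0.072] zmax 0.089
    (0.02, 0.09) 159 [ 0.6278 -0.1529  0.0145] mm [ 0.6276 -0.1534] [0.039 0.041 0.069]
top bottle [ 0.486 -0.294  0.131] zmax 0.144
    (0.02, 0.07) 143 [ 0.50
[... 1845 characters left out ...]
.04, 0.058) 144 [0.3173 0.1322 0.0223] mm [0.3172 0.1337] [0.048 0.05  0.018]
    (0.055, 0.07) 67 [0.3172 0.1324 0.0231] mm [0.3185 0.1328] [0.051 0.048 0.008]
(192, 183) [0.421 0.418 0.033]
(225, 147) [0.594 0.382 0.037]
(295, 180) [0.587 0.105 0.006]
(262, 223) [0.382 0.129 0.036]
(312, 142) [0.737 0.106 0.036]
(312, 120) [0.847 0.155 0.002]
(338, 100) [0.801 0.038 0.239]
(350, 150) [ 0.742 -0.038  0.066]Traceback (most recent call last):
  File "<stdin>", line 25, in <module>
  File "<stdin>", line 24, in box
cv2.error: OpenCV(4.12.0) /io/opencv/modules/imgproc/src/convhull.cpp:143: error: (-215:Assertion failed) total >= 0 && (depth == CV_32F || depth == CV_32S) in function 'convexHull'
```

```bash
cat >> h.py <<'E'
def go(*targets):
    """tool-frame shifts for a chain of world targets"""
    st=env.state(); Rm=R.from_rotvec(st['ee_rot']).as_matrix(); p=np.array(st['position'])
    for t in targets:
        d=np.array(t)-p; print('to',t,'tool shift',np.round(Rm.T@d,4),'len',round(float(np.linalg.norm(d)),3)); p=np.array(t)
E
python3 - <<'E'
from h import *
print(np.round(R.from_rotvec(env.state()['ee_rot']).as_matrix(),4))
for n in('top','scene'):
    P=np.load(n+'.npz')['P'].reshape(-1,3)
    w=P[(abs(P[:,2]-.034)<.004)&(P[:,0]>.34)&(P[:,0]<.65)&(P[:,1]>.08)&(P[:,1]<.46)]
    w=w[np.hypot(*(w[:,:2]-[.475,.205]).T)>.04];w=w[np.hypot(*(w[:,:2]-[.319,.133]).T)>.04]
    print(n,len(w),cv2.minAreaRect(w[:,:2].astype(np.float32)))
    b=P[(P[:,2]>.02)&(P[:,2]<.12)&(P[:,0]>.66)&(P[:,0]<.8)&(P[:,1]>.03)&(P[:,1]<.2)]; print('brush',np.round([b.min(0),b.max(0)],3))
go([.5667,-.0275,.16])
E
```

```text
[[-7.000e-04  3.864e-01  9.223e-01]
 [-1.700e-03  9.223e-01 -3.864e-01]
 [-1.000e+00 -1.800e-03  0.000e+00]]
top 409 ((0.4932631552219391, 0.2604116201400757), (0.34601831436157227, 0.19833387434482574), 84.70650482177734)
brush [[0.696 0.03  0.02 ]
 [0.8   0.181 0.119]]
scene 489 ((0.48841261863708496, 0.25890493392944336), (0.3454342186450958, 0.1990327090024948), 84.46299743652344)
brush [[0.691 0.03  0.02 ]
 [0.8   0.18  0.12 ]]
to [0.5667, -0.0275, 0.16] tool shift [ 0.0961 -0.4308  0.5333] len 0.692
```

Request:
send_rows:
  moves:
    - [0, 0, 0, 0.0048, -0.0215, 0.0267, 100]
    - [0, 0, 0, 0.0048, -0.0215, 0.0267, 100]
    - [0, 0, 0, 0.0048, -0.0215, 0.0267, 100]
    - [0, 0, 0, 0.0048, -0.0215, 0.0267, 100]
    - [0, 0, 0, 0.0048, -0.0215, 0.0267, 100]
    - [0, 0, 0, 0.0048, -0.0215, 0.0267, 100]
    - [0, 0, 0, 0.0048, -0.0215, 0.0267, 100]
    - [0, 0, 0, 0.0048, -0.0215, 0.0267, 100]
    - [0, 0, 0, 0.0048, -0.0215, 0.0267, 100]
    - [0, 0, 0, 0.0048, -0.0215, 0.0267, 100]
    - [0, 0, 0, 0.0048, -0.0215, 0.0267, 100]
    - [0, 0, 0, 0.0048, -0.0215, 0.0267, 100]
    - [0, 0, 0, 0.0048, -0.0215, 0.0267, 100]
    - [0, 0, 0, 0.0048, -0.0215, 0.0267, 100]
    - [0, 0, 0, 0.0048, -0.0215, 0.0267, 100]
    - [0, 0, 0, 0.0048, -0.0215, 0.0267, 100]
    - [0, 0, 0, 0.0048, -0.0215, 0.0267, 100]
    - [0, 0, 0, 0.0048, -0.0215, 0.0267, 100]
    - [0, 0, 0, 0.0048, -0.0215, 0.0267, 100]
    - [0, 0, 0, 0.0048, -0.0215, 0.0267, 100]
  grip_force: 25

```text
time_s: 1.77
position: [0.5682, -0.0279, 0.1598]
ee_rot: [0.311, 1.549, -0.311]
wrist_force: [0.6, 0.1, 0.9]
grip_width: 0.0851
```

Run:
```python
from h import *
s=env.state();print(np.round(s['joint_positions'],3),np.round(s['qvel'],2))
p0=s['position'];W=env.snapshot('wrist');print(np.round(W['T_tool_cam'],3).tolist(),W['intrinsics'])
cv2.imwrite('pics/w1.png',W['frame'][...,::-1])
print(np.round(R.from_rotvec(s['ee_rot']).as_matrix(),3))
go([.5667,-.0275,.056])
```

```text
[-0.368  0.348  0.452  1.68  -0.164  1.151  1.302] [ 0.65  0.52  0.14 -0.48 -0.28  0.04  0.84]
[[-0.001, 0.293, -0.956, -0.119], [1.0, -0.001, -0.001, -0.001], [-0.001, -0.956, -0.293, -0.075], [0.0, 0.0, 0.0, 1.0]] [[309.70691629   0.         320.30246388]
 [  0.         309.70691629 202.708229  ]
 [  0.           0.           1.        ]]
[[-0.001  0.386  0.922]
 [-0.     0.922 -0.386]
 [-1.    -0.    -0.   ]]
to [0.5667, -0.0275, 0.056] tool shift [ 0.103   0.0071 -0.0061] len 0.103
```

View pics/w1.png

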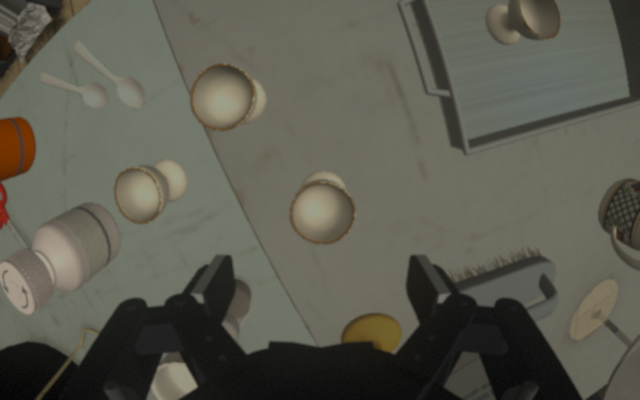

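Wrist view: cup b at (323,210) sits midway between the fingers. Its neighbours are clear of the descent.

Request:
send_rows:
  moves:
    - [0, 0, 0, 0, 0, 0, 100]
    - [0, 0, 0, 0, 0, 0, 100]
    - [0, 0, 0, 0.02, 0, 0, 100]
    - [0, 0, 0, 0.02, 0, 0, 100]
    - [0, 0, 0, 0.02, 0, 0, 100]
    - [0, 0, 0, 0.02, 0, 0, 100]
    - [0, 0, 0, 0.015, 0, 0, 100]
    - [0, 0, 0, 0.008, 0, 0, 100]
    - [0, 0, 0, 0, 0, 0, 100]
    - [0, 0, 0, 0, 0, 0, 100]

```text
time_s: 2.65
position: [0.5678, -0.0256, 0.0576]
ee_rot: [0.31, 1.549, -0.31]
wrist_force: [0.1, -0.3, 0.7]
grip_width: 0.0854
```

Request:
send_rows:
  moves:
    - [0, 0, 0, 0, 0, 0, 30]
    - [0, 0, 0, 0, 0, 0, 30]
    - [0, 0, 0, 0, 0, 0, 30]
    - [0, 0, 0, 0, 0, 0, 30]
    - [0, 0, 0, 0, 0, 0, 30]
    - [0, 0, 0, 0, 0, 0, 30]
  grip_force: 25

```text
time_s: 3.15
position: [0.5686, -0.0265, 0.0585]
ee_rot: [0.312, 1.546, -0.311]
wrist_force: [-2.4, -0.5, 6.2]
grip_width: 0.0469
```

Run:
```python
from h import *
print(env.state()['grip_width'],env.state()['wrist_force'])
go([.5675,-.0255,.175],[.524,.287,.175],[.524,.287,.064])
```

```text
0.04689879558701219 [-2.38757554 -0.4537984   6.17449123]
to [0.5675, -0.0255, 0.175] tool shift [-0.1165  0.0006 -0.0012] len 0.117
to [0.524, 0.287, 0.175] tool shift [ 0.      0.2714 -0.1609] len 0.316
to [0.524, 0.287, 0.064] tool shift [ 1.11e-01 -1.00e-04 -2.00e-04] len 0.111
```

Request:
send_rows:
  moves:
    - [0, 0, 0, -0.01, 0, 0, 30]
    - [0, 0, 0, -0.02, 0, 0, 30]
    - [0, 0, 0, -0.03, 0, 0, 30]
    - [0, 0, 0, -0.03, 0, 0, 30]
    - [0, 0, 0, -0.025, 0, 0, 30]
    - [0, 0, 0, 0, 0.012, -0.008, 30]
    - [0, 0, 0, 0, 0.0271, -0.0161, 30]
    - [0, 0, 0, 0, 0.0271, -0.0161, 30]
    - [0, 0, 0, 0, 0.0271, -0.0161, 30]
    - [0, 0, 0, 0, 0.0271, -0.0161, 30]
    - [0, 0, 0, 0, 0.0271, -0.0161, 30]
    - [0, 0, 0, 0, 0.0271, -0.0161, 30]
    - [0, 0, 0, 0, 0.0271, -0.0161, 30]
    - [0, 0, 0, 0, 0.0271, -0.0161, 30]
    - [0, 0, 0, 0, 0.0271, -0.0161, 30]
    - [0, 0, 0, 0, 0.014, -0.008, 30]
    - [0, 0, 0, 0, 0, 0, 30]
    - [0, 0, 0, 0, 0, 0, 30]
    - [0, 0, 0, 0, 0, 0, 30]

```text
time_s: 4.73
position: [0.5241, 0.2834, 0.1726]
ee_rot: [0.311, 1.548, -0.313]
wrist_force: [0.4, 0.1, -1.1]
grip_width: 0.0472
```

Run:
```python
from h import *
s=env.state();print(np.round(s['joint_positions'],3),s['wrist_force'],s['grip_width'])
T,P=snap('top');cv2.imwrite('pics/t2.png',cv2.resize(T['frame'][110:270,150:450,::-1],None,fx=2.5,fy=2.5))
go([.524,.287,.064])
```

```text
[-0.79   0.38   0.311  1.586 -0.122  1.195  0.718] [ 0.39357139  0.14191261 -1.13462024] 0.04717619217460459
to [0.524, 0.287, 0.064] tool shift [ 0.1086  0.0037 -0.0019] len 0.109
```

View pics/t2.png

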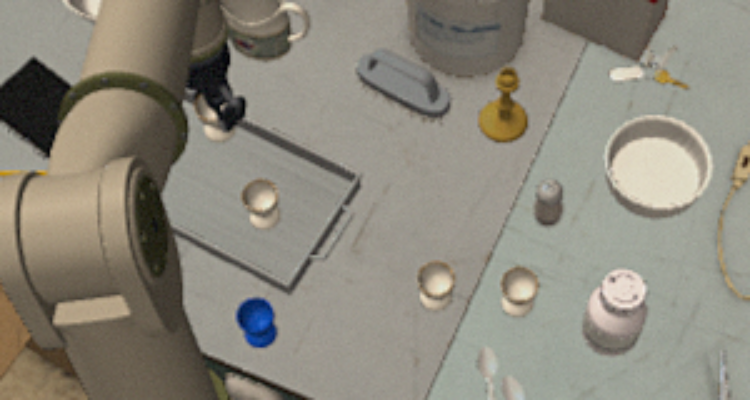

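The cup is hanging level from the gripper, just inside the tray's far side at (218,112) in the crop. Lowering it now.

Request:
send_rows:
  moves:
    - [0, 0, 0, 0.01, 0, 0, 30]
    - [0, 0, 0, 0.022, 0, 0, 30]
    - [0, 0, 0, 0.025, 0, 0, 30]
    - [0, 0, 0, 0.022, 0, 0, 30]
    - [0, 0, 0, 0.015, 0, 0, 30]
    - [0, 0, 0, 0.008, 0, 0, 30]
    - [0, 0, 0, 0.004, 0, 0, 30]
    - [0, 0, 0, 0, 0, 0, 30]
    - [0, 0, 0, 0.002, 0, 0, 30]
    - [0, 0, 0, 0, 0, 0, 30]

```text
time_s: 5.62
position: [0.5244, 0.2848, 0.0651]
ee_rot: [0.312, 1.547, -0.311]
wrist_force: [-0.1, -0.2, -0.2]
grip_width: 0.0473
```

Request:
send_rows:
  moves:
    - [0, 0, 0, 0.0015, 0, 0, 30]
    - [0, 0, 0, 0.0015, 0, 0, 30]
    - [0, 0, 0, 0, 0, 0, 30]
    - [0, 0, 0, 0, 0, 0, 30]

```text
time_s: 5.95
position: [0.5239, 0.2848, 0.0615]
ee_rot: [0.311, 1.548, -0.311]
wrist_force: [0.5, 0.0, -0.2]
grip_width: 0.0473
```

Request:
send_rows:
  moves:
    - [0, 0, 0, 0.001, 0, 0, 30]
    - [0, 0, 0, 0, 0, 0, 30]
    - [0, 0, 0, 0, 0, 0, 30]

```text
time_s: 6.2
position: [0.5242, 0.2847, 0.0615]
ee_rot: [0.312, 1.547, -0.311]
wrist_force: [-2.4, -1.9, 8.1]
grip_width: 0.0469
```

Request:
send_rows:
  moves:
    - [0, 0, 0, 0, 0, 0, 58]
    - [0, 0, 0, 0, 0, 0, 64]
    - [0, 0, 0, 0, 0, 0, 72]
    - [0, 0, 0, 0, 0, 0, 72]
    - [0, 0, 0, -0.01, 0, 0, 72]
    - [0, 0, 0, -0.015, 0, 0, 72]
    - [0, 0, 0, -0.03, 0, 0, 72]
    - [0, 0, 0, -0.03, 0, 0, 72]
    - [0, 0, 0, -0.025, 0, 0, 85]
    - [0, 0, 0, 0, 0, 0, 100]
    - [0, 0, 0, 0, 0, 0, 100]

```text
time_s: 7.12
position: [0.5248, 0.2851, 0.1729]
ee_rot: [0.314, 1.545, -0.309]
wrist_force: [-0.5, -0.3, -0.3]
grip_width: 0.085
```

Run:
```python
from h import *
go([.459,-.0605,.17],[.459,-.0605,.056])
```

```text
to [0.459, -0.0605, 0.17] tool shift [ 0.0018 -0.3442  0.0729] len 0.352
to [0.459, -0.0605, 0.056] tool shift [ 0.114  -0.0004 -0.0003] len 0.114
```

Request:
send_rows:
  moves:
    - [0, 0, 0, 0, -0.0142, 0.003, 100]
    - [0, 0, 0, 0, -0.03, 0.0064, 100]
    - [0, 0, 0, 0, -0.03, 0.0064, 100]
    - [0, 0, 0, 0, -0.03, 0.0064, 100]
    - [0, 0, 0, 0, -0.03, 0.0064, 100]
    - [0, 0, 0, 0, -0.03, 0.0064, 100]
    - [0, 0, 0, 0, -0.03, 0.0064, 100]
    - [0, 0, 0, 0, -0.03, 0.0064, 100]
    - [0, 0, 0, 0, -0.03, 0.0064, 100]
    - [0, 0, 0, 0, -0.03, 0.0064, 100]
    - [0, 0, 0, 0, -0.03, 0.0064, 100]
    - [0, 0, 0, 0, -0.03, 0.0064, 100]
    - [0, 0, 0, 0, 0, 0, 100]
    - [0, 0, 0, 0, 0, 0, 100]
    - [0, 0, 0, 0, 0, 0, 100]

```text
time_s: 8.37
position: [0.4581, -0.0606, 0.1698]
ee_rot: [0.311, 1.549, -0.311]
wrist_force: [-0.2, -0.4, -0.2]
grip_width: 0.0852
```

Run:
```python
from h import *
s=env.state();print(np.round(s['joint_positions'],3))
go([.459,-.0605,.056])
W=env.snapshot('wrist')
T,P=snap('top')
a=W['frame'][...,::-1];b=cv2.resize(T['frame'][110:270,150:450,::-1],(640,341))
cv2.imwrite('pics/w3.png',cv2.resize(np.vstack([a[:250],b]),None,fx=1,fy=1))
```

```text
[-0.431  0.098  0.528  1.94  -0.055  1.119  1.293]
to [0.459, -0.0605, 0.056] tool shift [0.1138 0.0005 0.0009] len 0.114
```

View pics/w3.png

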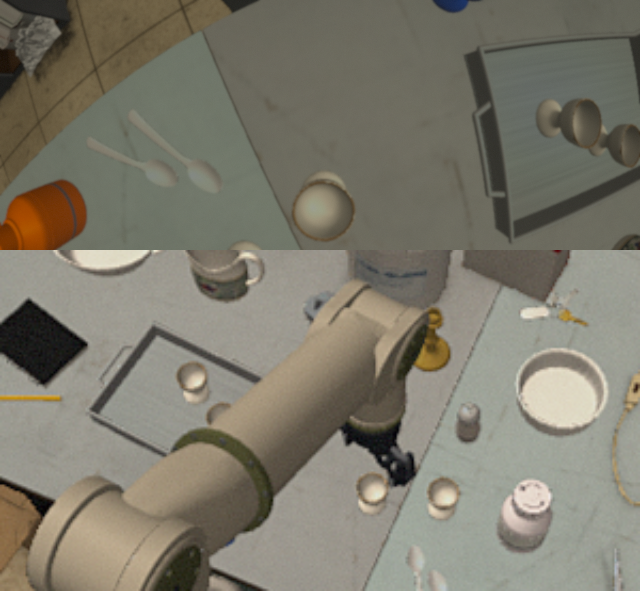

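Cup b stands upright in the tray, at (192,383) in the lower panel. Cup c is centred under the gripper, at (323,207) in the wrist panel. Descending and gripping.

Request:
send_rows:
  moves:
    - [0, 0, 0, 0.012, 0, 0, 100]
    - [0, 0, 0, 0.024, 0, 0.0005, 100]
    - [0, 0, 0, 0.025, 0, 0, 100]
    - [0, 0, 0, 0.025, 0, 0, 100]
    - [0, 0, 0, 0.018, 0, 0, 100]
    - [0, 0, 0, 0.008, 0, 0, 100]
    - [0, 0, 0, 0, 0, 0, 100]
    - [0, 0, 0, 0, 0, 0, 30]
    - [0, 0, 0, 0, 0, 0, 30]
    - [0, 0, 0, 0, 0, 0, 30]
    - [0, 0, 0, 0, 0, 0, 30]
    - [0, 0, 0, 0, 0, 0, 30]
    - [0, 0, 0, 0, 0, 0, 30]
    - [0, 0, 0, 0, 0, 0, 30]
  grip_force: 25

```text
time_s: 9.63
position: [0.4602, -0.0613, 0.0597]
ee_rot: [0.312, 1.546, -0.31]
wrist_force: [-0.7, 0.3, 6.1]
grip_width: 0.0468
```

Run:
```python
from h import *
go([.459,-.061,.172],[.469,.355,.172],[.469,.355,.065])
```

```text
to [0.459, -0.061, 0.172] tool shift [-0.1124 -0.     -0.0009] len 0.112
to [0.469, 0.355, 0.172] tool shift [ 3.000e-04  3.876e-01 -1.515e-01] len 0.416
to [0.469, 0.355, 0.065] tool shift [ 0.107  -0.0002 -0.0003] len 0.107
```

Request:
send_rows:
  moves:
    - [0, 0, 0, -0.01, 0, 0, 30]
    - [0, 0, 0, -0.02, 0, 0, 30]
    - [0, 0, 0, -0.03, 0, 0, 30]
    - [0, 0, 0, -0.03, 0, 0, 30]
    - [0, 0, 0, -0.022, 0, 0, 30]
    - [0, 0, 0, 0, 0.0149, -0.0058, 30]
    - [0, 0, 0, 0, 0.0298, -0.0117, 30]
    - [0, 0, 0, 0, 0.0298, -0.0117, 30]
    - [0, 0, 0, 0, 0.0298, -0.0117, 30]
    - [0, 0, 0, 0, 0.0298, -0.0117, 30]
    - [0, 0, 0, 0, 0.0298, -0.0117, 30]
    - [0, 0, 0, 0, 0.0298, -0.0117, 30]
    - [0, 0, 0, 0, 0.0298, -0.0117, 30]
    - [0, 0, 0, 0, 0.0298, -0.0117, 30]
    - [0, 0, 0, 0, 0.0298, -0.0117, 30]
    - [0, 0, 0, 0, 0.0298, -0.0117, 30]
    - [0, 0, 0, 0, 0.0298, -0.0117, 30]
    - [0, 0, 0, 0, 0.0298, -0.0117, 30]
    - [0, 0, 0, 0, 0.0149, -0.0058, 30]
    - [0, 0, 0, 0, 0, 0, 30]

```text
time_s: 11.3
position: [0.4666, 0.3595, 0.1707]
ee_rot: [0.308, 1.55, -0.305]
wrist_force: [-1.3, -0.3, -0.7]
grip_width: 0.0466
```

Request:
send_rows:
  moves:
    - [0, 0, 0, 0, 0, 0, 30]
    - [0, 0, 0, 0, 0, 0, 30]
    - [0, 0, 0, 0, 0, 0, 30]

```text
time_s: 11.55
position: [0.469, 0.3529, 0.1707]
ee_rot: [0.313, 1.548, -0.313]
wrist_force: [-0.0, -0.2, -0.6]
grip_width: 0.0468
```

Request:
send_rows:
  moves:
    - [0, 0, 0, 0.01, 0, 0, 30]
    - [0, 0, 0, 0.022, 0, 0, 30]
    - [0, 0, 0, 0.025, 0, 0, 30]
    - [0, 0, 0, 0.022, 0, 0, 30]
    - [0, 0, 0, 0.015, 0, 0, 30]
    - [0, 0, 0, 0.008, 0, 0, 30]
    - [0, 0, 0, 0.003, 0, 0, 30]
    - [0, 0, 0, 0, 0, 0, 30]
    - [0, 0, 0, 0.001, 0, 0, 30]
    - [0, 0, 0, 0.001, 0, 0, 30]
    - [0, 0, 0, 0, 0, 0, 30]
    - [0, 0, 0, 0, 0, 0, 30]

```text
time_s: 12.55
position: [0.4687, 0.3549, 0.064]
ee_rot: [0.312, 1.548, -0.31]
wrist_force: [0.1, -0.9, -1.2]
grip_width: 0.0471
```

Request:
send_rows:
  moves:
    - [0, 0, 0, 0.001, 0, 0, 30]
    - [0, 0, 0, 0.001, 0, 0, 30]
    - [0, 0, 0, 0, 0, 0, 30]
    - [0, 0, 0, 0, 0, 0, 30]

```text
time_s: 12.88
position: [0.469, 0.3551, 0.0626]
ee_rot: [0.312, 1.547, -0.31]
wrist_force: [-1.9, -1.6, 7.2]
grip_width: 0.0468
```

Touching down. Releasing the cup and lifting away.

Request:
send_rows:
  moves:
    - [0, 0, 0, 0, 0, 0, 58]
    - [0, 0, 0, 0, 0, 0, 64]
    - [0, 0, 0, 0, 0, 0, 70]
    - [0, 0, 0, 0, 0, 0, 70]
    - [0, 0, 0, -0.01, 0, 0, 70]
    - [0, 0, 0, -0.015, 0, 0, 70]
    - [0, 0, 0, -0.03, 0, 0, 70]
    - [0, 0, 0, -0.03, 0, 0, 70]
    - [0, 0, 0, -0.03, 0, 0, 85]
    - [0, 0, 0, -0.03, 0, 0, 100]
    - [0, 0, 0, -0.025, 0, 0, 100]
    - [0, 0, 0, 0, 0, 0, 100]
    - [0, 0, 0, 0, 0, 0, 100]

```text
time_s: 13.97
position: [0.4692, 0.3551, 0.2337]
ee_rot: [0.314, 1.546, -0.309]
wrist_force: [-0.1, -0.7, -0.3]
grip_width: 0.0854
```

Run:
```python
from h import *
s=env.state();print(np.round(s['joint_positions'],3),s['position'])
go([.5055,-.2905,.23])
```

```text
[-0.898  0.314  0.251  1.525 -0.08   1.308  0.535] [0.46916426 0.35507773 0.23373578]
to [0.5055, -0.2905, 0.23] tool shift [ 0.002  -0.5814  0.283 ] len 0.647
```

Request:
send_rows:
  moves:
    - [0, 0, 0, 0, -0.0153, 0.0074, 100]
    - [0, 0, 0, 0, -0.0306, 0.0149, 100]
    - [0, 0, 0, 0, -0.0306, 0.0149, 100]
    - [0, 0, 0, 0, -0.0306, 0.0149, 100]
    - [0, 0, 0, 0, -0.0306, 0.0149, 100]
    - [0, 0, 0, 0, -0.0306, 0.0149, 100]
    - [0, 0, 0, 0, -0.0306, 0.0149, 100]
    - [0, 0, 0, 0, -0.0306, 0.0149, 100]
    - [0, 0, 0, 0, -0.0306, 0.0149, 100]
    - [0, 0, 0, 0, -0.0306, 0.0149, 100]
    - [0, 0, 0, 0, -0.0306, 0.0149, 100]
    - [0, 0, 0, 0, -0.0306, 0.0149, 100]
    - [0, 0, 0, 0, -0.0306, 0.0149, 100]
    - [0, 0, 0, 0, -0.0306, 0.0149, 100]
    - [0, 0, 0, 0, -0.0306, 0.0149, 100]
    - [0, 0, 0, 0, -0.0306, 0.0149, 100]
    - [0, 0, 0, 0, -0.0306, 0.0149, 100]
    - [0, 0, 0, 0, -0.0306, 0.0149, 100]
    - [0, 0, 0, 0, -0.0306, 0.0149, 100]
    - [0, 0, 0, 0, -0.0153, 0.0074, 100]

```text
time_s: 15.63
position: [0.5029, -0.2952, 0.2301]
ee_rot: [0.313, 1.55, -0.316]
wrist_force: [-1.3, -0.7, 0.8]
grip_width: 0.0851
```

Request:
send_rows:
  moves:
    - [0.05, 0, 0, 0, 0, 0, 100]
    - [0.1, 0, 0, 0, 0, 0, 100]
    - [0.12, 0, 0, 0, 0, 0, 100]
    - [0.12, 0, 0, 0, 0, 0, 100]
    - [0.12, 0, 0, 0, 0, 0, 100]
    - [0.12, 0, 0, 0, 0, 0, 100]
    - [0.12, 0, 0, 0, 0, 0, 100]
    - [0.12, 0, 0, 0, 0, 0, 100]
    - [0.12, 0, 0, 0, 0, 0, 100]
    - [0.12, 0, 0, 0, 0, 0, 100]
    - [0.09, 0, 0, 0, 0, 0, 100]
    - [0, 0, 0, 0, 0, 0, 100]
    - [0, 0, 0, 0, 0, 0, 100]
    - [0, 0, 0, 0, 0, 0, 100]

```text
time_s: 16.8
position: [0.5045, -0.2907, 0.2307]
ee_rot: [1.226, 1.199, -1.227]
wrist_force: [0.6, -0.9, -0.4]
grip_width: 0.0851
```

Run:
```python
from h import *
s=env.state();print(np.round(s['joint_positions'],3));print(np.round(R.from_rotvec(s['ee_rot']).as_matrix(),4))
go([.5055,-.2905,.14])
W=env.snapshot('wrist');S,P=snap('scene')
a=W['frame'][...,::-1]
b=cv2.resize(S['frame'][170:290,170:490,::-1],(640,240))
cv2.imwrite('pics/w4.png',np.vstack([a[:340],b]))
np.savez('s2.npz',P=P)
# cap refit in this scene view
for (lo,hi,r) in ((.115,.137,.027),(.02,.07,.038)):
    w=P[(P[...,2]>lo)&(P[...,2]<hi)&(np.hypot(P[...,0]-.5055,P[...,1]+.2905)<.05)]
    from scipy.optimize import least_squares
    print(least_squares(lambda q:np.hypot(w[:,0]-q[0],w[:,1]-q[1])-r,[.5,-.29],loss='soft_l1',f_scale=.002).x,len(w))
```

```text
[-0.217  0.411  0.918  1.563 -0.333  1.334  0.717]
[[-1.200e-03  9.997e-01 -2.280e-02]
 [ 3.000e-04 -2.280e-02 -9.997e-01]
 [-1.000e+00 -1.200e-03 -3.000e-04]]
to [0.5055, -0.2905, 0.14] tool shift [ 0.0907  0.0011 -0.0002] len 0.091
[ 0.50652556 -0.2905009 ] 148
[ 0.50616237 -0.29044396] 380
```

View pics/w4.png

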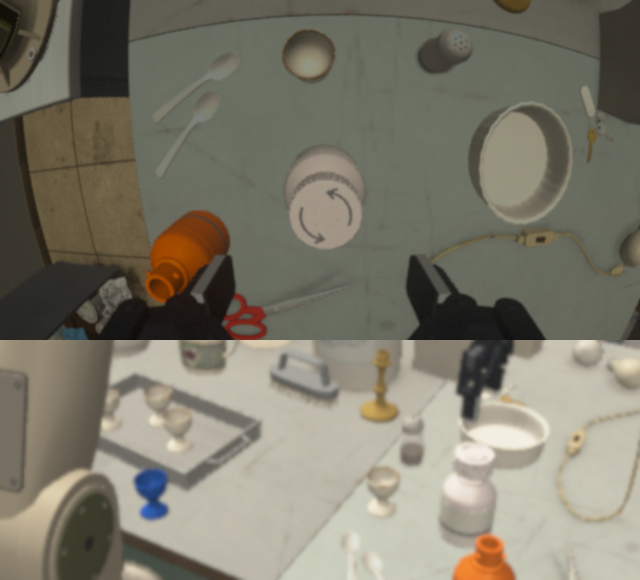

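Wrist panel: the cap is at (325,212), between the jaws. Lower panel: three cups stand in the tray, and cup d and the mill are undisturbed. Refining the cap centre from the wrist depth.

Run:
```python
from h import *
s=env.state();W=env.snapshot('wrist');K=W['intrinsics'];z=W['z_map'];T=np.array(W['T_tool_cam'])
v,u=np.mgrid[:400,:640];dx=u-K[0,2];dy=v-K[1,2];r=np.hypot(dx,dy)+1e-9;th=r/K[0,0]
t=np.tan(th)*z; C=np.stack([t*dx/r,-t*dy/r,-z,np.ones_like(z)],-1)@T.T
Rm=R.from_rotvec(s['ee_rot']).as_matrix();P=C[...,:3]@Rm.T+s['position']
m=(z>0)&(abs(P[...,0]-.505)<.05)&(abs(P[...,1]+.29)<.05)&(P[...,2]>.134)&(P[...,2]<.15)
w=P[m];print(len(w),np.median(w[:,2]));c,rad=cv2.minEnclosingCircle(w[:,:2].astype(np.float32));print(c,rad,(np.percentile(w[:,:2],1,0)+np.percentile(w[:,:2],99,0))/2, w.mean(0))
```

```text
4226 0.14167074588122552
(0.5079103112220764, -0.28921088576316833) 0.02791239134967327 [ 0.50735809 -0.28922275] [ 0.50730588 -0.28826378  0.14150413]
```

Request:
send_rows:
  moves:
    - [0, 0, 0, 0.01, 0.0022, -0.001, 100]
    - [0, 0, 0, 0.02, 0, 0, 100]
    - [0, 0, 0, 0.025, 0, 0, 100]
    - [0, 0, 0, 0.025, 0, 0, 100]
    - [0, 0, 0, 0.015, 0, 0, 100]
    - [0, 0, 0, 0.0055, 0, 0, 100]
    - [0, 0, 0, 0, 0, 0, 100]
    - [0, 0, 0, 0, 0, 0, 100]
    - [0, 0, 0, 0, 0, 0, 40]
    - [0, 0, 0, 0, 0, 0, 40]
    - [0, 0, 0, 0, 0, 0, 40]
    - [0, 0, 0, 0, 0, 0, 40]
    - [0, 0, 0, 0, 0, 0, 40]
    - [0, 0, 0, 0, 0, 0, 40]
    - [0, 0, 0, 0, 0, 0, 40]
  grip_force: 80

```text
time_s: 18.2
position: [0.5075, -0.2904, 0.1319]
ee_rot: [1.229, 1.195, -1.227]
wrist_force: [-1.3, 0.2, 6.1]
grip_width: 0.0514
```

Request:
send_rows:
  moves:
    - [0, 0, 0, 0.001, 0, 0, 40]
    - [0, 0, 0, 0.001, 0, 0, 40]
    - [0, 0, 0, 0.001, 0, 0, 40]
    - [0, 0, 0, 0.001, 0, 0, 40]
    - [0, 0, 0, 0, 0, 0, 40]
    - [0, 0, 0, 0, 0, 0, 40]

```text
time_s: 18.7
position: [0.5076, -0.2905, 0.1285]
ee_rot: [1.229, 1.195, -1.227]
wrist_force: [-2.1, 2.2, 11.0]
grip_width: 0.0516
```

Request:
send_rows:
  moves:
    - [0, 0, 0, 0.001, 0, 0, 40]
    - [0, 0, 0, 0.001, 0, 0, 40]
    - [0, 0, 0, 0.001, 0, 0, 40]
    - [0, 0, 0, 0, 0, 0, 40]
    - [0, 0, 0, 0, 0, 0, 40]

```text
time_s: 19.12
position: [0.508, -0.2908, 0.1267]
ee_rot: [1.23, 1.194, -1.226]
wrist_force: [-5.2, 3.8, 20.3]
grip_width: 0.0512
```

20 N and 5 mm of travel, so the cap is on its stop. Twisting anticlockwise while it is pressed.

Request:
send_rows:
  moves:
    - [-0.03, 0, 0, 0.0005, 0, 0, 40]
    - [-0.06, 0, 0, 0, 0, 0, 40]
    - [-0.06, 0, 0, 0, 0, 0, 40]
    - [-0.06, 0, 0, 0, 0, 0, 40]
    - [0, 0, 0, 0, 0, 0, 40]
    - [0, 0, 0, 0, 0, 0, 40]

```text
time_s: 19.62
position: [0.5089, -0.2913, 0.1267]
ee_rot: [1.073, 1.285, -1.069]
wrist_force: [-0.6, 2.4, 19.0]
grip_width: 0.0514
```

Run:
```python
from h import *
s=env.state();print(np.round(s['joint_positions'],3),s['wrist_force'],s['wrist_torque']);print(np.round(R.from_rotvec(s['ee_rot']).as_matrix(),4))
```

```text
[-0.142  0.495  0.81   1.685 -0.393  1.126  0.963] [-0.57367952  2.35843971 18.95223731] [0.39401786 0.30642981 0.12304515]
[[ 0.0058  0.983   0.1837]
 [-0.0019  0.1837 -0.983 ]
 [-1.      0.0054  0.0029]]
```

Request:
send_rows:
  moves:
    - [-0.06, 0, 0, 0.0005, 0, 0, 40]
    - [-0.06, 0, 0, 0, 0, 0, 40]
    - [-0.06, 0, 0, 0, 0, 0, 40]
    - [-0.06, 0, 0, 0, 0, 0, 40]
    - [-0.06, 0, 0, 0, 0, 0, 40]
    - [-0.06, 0, 0, 0, 0, 0, 40]
    - [-0.06, 0, 0, 0, 0, 0, 40]
    - [0, 0, 0, 0, 0, 0, 40]

```text
time_s: 20.28
position: [0.5095, -0.2909, 0.1266]
ee_rot: [0.751, 1.43, -0.748]
wrist_force: [-1.0, 3.7, 21.8]
grip_width: 0.0515
```

Request:
send_rows:
  moves:
    - [-0.06, 0, 0, 0, 0, 0, 40]
    - [-0.06, 0, 0, 0, 0, 0, 40]
    - [-0.06, 0, 0, 0, 0, 0, 40]
    - [-0.06, 0, 0, 0, 0, 0, 40]
    - [-0.06, 0, 0, 0, 0, 0, 40]
    - [-0.06, 0, 0, 0, 0, 0, 40]
    - [-0.06, 0, 0, 0, 0, 0, 40]
    - [0, 0, 0, 0, 0, 0, 40]
    - [0, 0, 0, 0, 0, 0, 40]

```text
time_s: 21.03
position: [0.5097, -0.291, 0.1267]
ee_rot: [0.427, 1.521, -0.427]
wrist_force: [-0.3, 2.3, 20.0]
grip_width: 0.0514
```

Run:
```python
from h import *
s=env.state();print(np.round(s['joint_positions'],3),s['wrist_force'],s['wrist_torque']);print(np.round(R.from_rotvec(s['ee_rot']).as_matrix(),4))
W=env.snapshot('wrist');S,P=snap('scene')
b=cv2.resize(S['frame'][180:300,330:490,::-1],(640,480),interpolation=cv2.INTER_CUBIC)
cv2.imwrite('pics/w5.png',np.hstack([cv2.resize(W['frame'][100:340,220:420,::-1],(400,480)),b[:,120:520]]))
```

```text
[-0.015  0.446  0.626  1.679 -0.29   1.103  1.72 ] [-0.26930278  2.31887506 20.00061444] [0.51175848 0.07912621 0.04185102]
[[ 0.0072  0.519   0.8547]
 [-0.002   0.8548 -0.519 ]
 [-1.      0.0021  0.0072]]
```

View pics/w5.png

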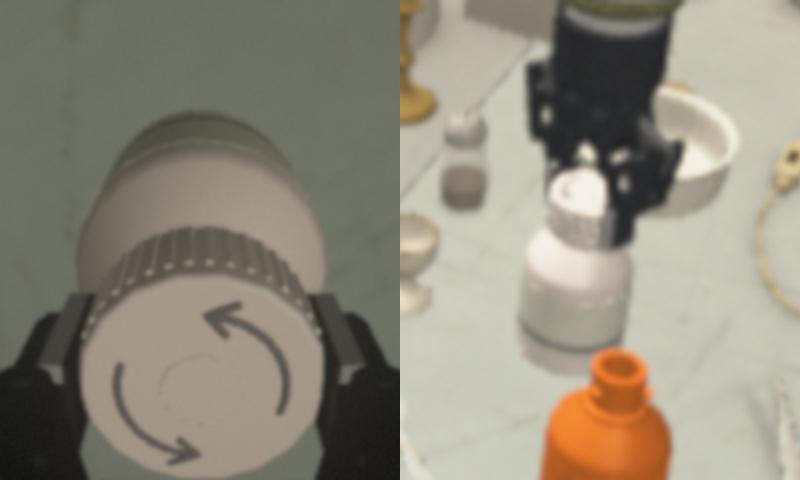

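The gripper turned 1.05 rad and the arrows turned with the jaws, so there was no slip. Lifting gently while watching for the bottle's weight.

Request:
send_rows:
  moves:
    - [0, 0, 0, -0.001, 0, 0, 40]
    - [0, 0, 0, -0.0015, 0, 0, 40]
    - [0, 0, 0, -0.002, 0, 0, 40]
    - [0, 0, 0, -0.002, 0, 0, 40]
    - [0, 0, 0, -0.002, 0, 0, 40]
    - [0, 0, 0, -0.002, 0, 0, 40]
    - [0, 0, 0, 0, 0, 0, 40]
    - [0, 0, 0, 0, 0, 0, 40]

```text
time_s: 21.8
position: [0.5073, -0.2902, 0.1336]
ee_rot: [0.428, 1.527, -0.428]
wrist_force: [2.6, -0.8, 2.4]
grip_width: 0.0515
```

Request:
send_rows:
  moves:
    - [0, 0, 0, -0.002, 0, 0, 40]
    - [0, 0, 0, -0.002, 0, 0, 40]
    - [0, 0, 0, -0.002, 0, 0, 40]
    - [0, 0, 0, 0, 0, 0, 40]
    - [0, 0, 0, 0, 0, 0, 40]
    - [0, 0, 0, 0, 0, 0, 40]

```text
time_s: 22.3
position: [0.5068, -0.2898, 0.139]
ee_rot: [0.429, 1.529, -0.428]
wrist_force: [0.9, -0.1, -1.4]
grip_width: 0.0514
```

No bottle weight on the wrist, so the cap is free. Raising it to about 35 mm above the mouth.

Request:
send_rows:
  moves:
    - [0, 0, 0, -0.003, 0, 0, 40]
    - [0, 0, 0, -0.005, 0, 0, 40]
    - [0, 0, 0, -0.007, 0, 0, 40]
    - [0, 0, 0, -0.008, 0, 0, 40]
    - [0, 0, 0, -0.008, 0, 0, 40]
    - [0, 0, 0, -0.007, 0, 0, 40]
    - [0, 0, 0, -0.005, 0, 0, 40]
    - [0, 0, 0, -0.003, 0, 0, 40]
    - [0, 0, 0, 0, 0, 0, 40]
    - [0, 0, 0, 0, 0, 0, 40]
    - [0, 0, 0, 0, 0, 0, 40]

```text
time_s: 23.22
position: [0.5068, -0.2899, 0.1849]
ee_rot: [0.429, 1.529, -0.428]
wrist_force: [0.1, 0.2, -1.0]
grip_width: 0.0515
```

Run:
```python
from h import *
from scipy.optimize import least_squares
s=env.state();print(s['position'],s['wrist_force'],np.round(R.from_rotvec(s['ee_rot']).as_matrix()[:,0],4))
S,P=snap('scene');T,Q=snap('top')
for n,X in(('scene',P),('top',Q)):
    for k,c,lo,hi,r in(('body',(.507,-.29),.02,.07,.038),('neck',(.507,-.29),.110,.126,.016),('cap',(.507,-.29),.165,.19,.027),('a',(.475,.2045),.045,.06,None),('b',(.524,.286),.045,.06,None),('c',(.469,.355),.045,.06,None),('d',(.494,-.163),.042,.058,None),('mill',(.627,-.154),.02,.09,None)):
        w=X[(X[...,2]>lo)&(X[...,2]<hi)&(np.hypot(X[...,0]-c[0],X[...,1]-c[1])<.05)]
        if len(w)>12: print(n,k,len(w),np.round(least_squares(lambda q:np.hypot(w[:,0]-q[0],w[:,1]-q[1])-(r or q[2]),[*c,.02],loss='soft_l1',f_scale=.002).x[:2],4),'zmax',w[:,2].max().round(3))
b=cv2.resize(S['frame'][170:290,170:490,::-1],(800,300),interpolation=cv2.INTER_CUBIC)
b2=cv2.resize(T['frame'][150:270,190:430,::-1],(600,300),interpolation=cv2.INTER_CUBIC);b2=cv2.copyMakeBorder(b2,0,0,0,200,0)
cv2.imwrite('pics/w6.png',np.vstack([b,b2]))
```

```text
[ 0.50678375 -0.28985474  0.18489672] [ 0.13439429  0.23528606 -1.02725462] [-7.e-04  3.e-04 -1.e+00]
scene body 381 [ 0.5062 -0.2907] zmax 0.07
scene neck 94 [ 0.5044 -0.2904] zmax 0.126
scene cap 214 [ 0.5036 -0.2957] zmax 0.19
scene a 102 [0.4739 0.2045] zmax 0.06
scene b 91 [0.521  0.2829] zmax 0.06
scene c 14 [0.4675 0.3507] zmax 0.059
scene d 136 [ 0.4925 -0.1634] zmax 0.058
scene mill 237 [ 0.6256 -0.154 ] zmax 0.088
top body 147 [ 0.5086 -0.2897] zmax 0.07
top neck 24 [ 0.5085 -0.2903] zmax 0.124
top cap 100 [ 0.5063 -0.2924] zmax 0.19
top b 50 [0.5232 0.2837] zmax 0.06
top c 69 [0.4688 0.3552] zmax 0.06
top d 78 [ 0.4946 -0.1628] zmax 0.058
```

View pics/w6.png

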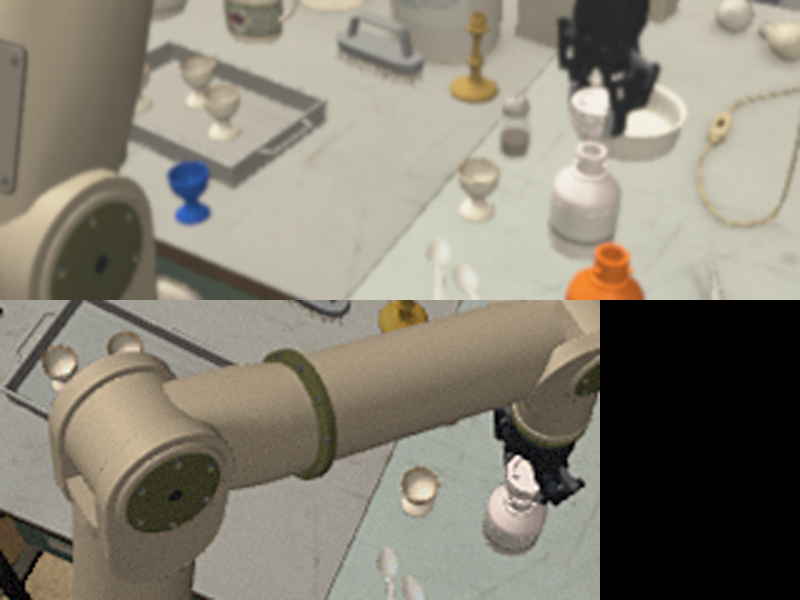

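The cap is off and held above the open mouth. The bottle is standing unmoved, cups a, b and c are upright in the tray, and cup d is outside. Handing in.

```bash
python3 -c "
from h import *
print(env.finish_job())"
```

```text
the job is handed in; nothing more can be done
None
```

The job is done and handed in at about 23 s. Two more egg cups (b and c) stand upright in the tray beside the first, and the fourth (d) is still where it stood on the bench. The descaler cap was pressed to its stop at about 20 N, turned 1.05 rad anticlockwise and lifted off.

**Last checks:**
- **Cap:** it is held level, with the tool within 0.001 of vertical and its underside about 35 mm above the mouth (calculated from the arm's position). The grip was steady at 51.5 mm and the wrist showed only about 1 N, so no bottle weight was on it.
- **Bottle:** it is upright, and its measured position changed by less than 0.5 mm.
- **Other things:** cup a, cup d and the mill measured within 1 mm of where they started. The brush looked undisturbed in the picture but was not re-measured.

**Disagreement:** the scene and top cameras' fits of the cap centre are 3–6 mm off the arm's own reading. I put this down to the fingers being included in the cap points and went by the arm's reading.

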